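# Start and tighten the clamp knob of a hold-down jig

### The arm

A 6-joint arm with a two-finger parallel gripper is mounted at the origin on the work surface; the furniture and walls round the work are solid. World frame = base frame: x ahead of the robot, y to its left, z up, the work surface at z = 0. Lengths are in mm, angles in rad, forces in N, time in s.
With the tool pointing down it reaches from about 350 to 775 mm from the base axis. Payload 7.3 kg.
Tool frame: the origin (TCP) lies at the very end of the fingers, on their centre line; the grasp point (between the pads) lies 19 mm behind it (bot.grip_point_offset is the distance from the TCP to the grasp point, in mm); z points along the fingers, y is the line along which they close (so a half turn about z gives the same grasp; the last joint's range is limited). The gripper opens to 92 mm and grips with 3 to 60 N. Pads are 19 mm wide; open, the fingers measure 130 mm over their backs; the gripper's body (75 mm by 190 mm) begins 47 mm behind the grasp point.
Start: joints at [-1.481, 0.342, 1.524, -0, 1.275, -0.146], TCP at [122.673, -510.488, 204.441] pointing down, gripper open.
Joint ranges: [-2.53, 2.53], [-0.77, 2.02], [0.04, 2.7], [-1, 4.14], [0.28, 2.66], [-3.11, 3.11]. Speed limits (rad/s): [2.57, 2.57, 3.14, 3.14, 3.14, 3.14].

### API

Orientations are given as [roll, pitch, yaw] about the fixed x, y, z axes, in that order (R = Rz(yaw) Ry(pitch) Rx(roll)).
In Python, from plant import bot gives the robot as it stands. The module is installed in compiled form; this text tells all that it offers.
- The arm moves only by the shell command python3 -m jog 'ROWS' [OPENING]. ROWS is JSON, a list of rows, each a list of 6 numbers: the shift along the tool's x, y, z in mm, then the turn, a rotation vector about the tool's x, y, z in rad. In form: [[dx, dy, dz, rx, ry, rz], ...]. A call has 1 to 12 rows; each row shifts and turns the commanded pose from where the row before left it, along the tool's axes as they then stand; what a row does not reach is not made up. A row lasts 1/10 s, in which the tool goes at most 50 mm and 8.59 degrees, less where a joint would pass 70% of its speed; a pose out of reach is approached as far as the arm can. A call with a gripper value outside its range is refused whole. OPENING is the opening in per cent of the stroke, from 0 (shut) to 100 (fully open), set as the call begins (- or left out, the last holds). The fingers move at their own pace and stop on an object; the grip force is fixed at half the most. Time passes only in rows, so rows that do not move let the fingers close. It gives the time, the measured TCP pose, the force, the opening and the grip force at its end, in the units of the state.
- bot.get_obs(): the state, without advancing time (a new reading comes with each control period).
- bot.capture(name): name is "scene" or "top"; returns the picture (384x512x3 uint8, red, green, blue); there is no depth.
- bot.camera_model(name): a dict with "fx", "fy", "cx", "cy" (pixels), "position" and "orientation" of the camera in the world. Camera axes: x right, y down, z forward; pixel columns grow to the right and rows downward; lengths in mm; the calibration is good to about 2 mm. A picture is of the moment at which its call begins. camera_model takes no time and is no camera call.
- bot.close_job(): hands the job in; it is judged then, once.
Trained networks look in the newest picture that a camera, given by its name, has taken for a name from the list of things; names that differ only in an ending like _2 or _b are one class to them, and where a whole thing is asked for, a point or a joint stands for the part that bears it (a point fixed in the world has none). Each returns a list of dicts, best first, with "p" (0 to 1); they miss things now and then, are a little off and sometimes report something else, mostly with a low value. They report only what shows in the picture. A call takes as long as a camera call. They do not tell look-alikes from the thing itself.
- bot.outline_of(target, camera): "mask" (384x512 bool, what is visible of it) and "pixel" ([column, row] in pixels, amid what is visible of it).
The state is a dict: "time": time; "joint_positions": joint angles; "dq": joint speeds; "tau": joint torques, N m; "tool_pos": TCP position; "tcp_rot": TCP orientation; "contact_force": force on the tool from outside, world axes, zero at the start; "moment": the same for the moment, N m; "grip_width": finger opening in mm; "finger_force": force on a finger pad.
Only numpy, scipy, OpenCV 4.12 (cv2) and the standard library are available. Lean on these libraries where they do the work, as an engineer would, in place of code of your own. Each camera call takes 0.05 s, during which the arm holds its last target. There are 200 camera calls.

### The job

The black clamp knob has been set down on the stud of the hold-down jig, but its thread is not started. Without lifting it, turn it backwards (anticlockwise seen from above) until it clicks down into the start of the thread, then forwards (clockwise) until it comes up against its stop and the strap's foot holds the plywood plate. Feel your way: never force the thread in either direction, and leave the plate and everything else where it is.

Things in the scene. Friction and masses are not known exactly. Their poses are not given: they have to be found in the camera images.
- knob: Loose black clamp knob, 0.12-0.2 kg, 72 mm tall: knurled skirt 42 mm across and 47 mm tall, on it a T grip 60 mm long (knob's x), 14 mm thick (y), 47 to 72 mm above the origin. Origin: centre of its underside; z up. Three lugs inside the skirt, 18 degrees wide, 120 degrees apart. At the start it sits loose on the thread's flat top, underside 65 mm above the jig's.
- knob_grip (a point): Centre of the knob's T grip, on the knob's axis 59 mm above its underside; x along the grip, z up.
- jig: Hold-down jig fixed to the bench: plywood board 180 x 222 x 20 mm with two wooden fences, an aluminium heel block and an aluminium strap 140 x 50 x 10 mm (along y), its top 55 mm above the bench. Origin: on the stud's axis, at the underside; z up. But for knob and stud, nothing of it is higher than 65 mm.
- stud (a point): Point on the stud's vertical axis, 65 mm above the jig's underside. Under the knob the stud has a right-handed three-start thread. Its starts are three slots 30 degrees wide, 120 degrees apart; how they stand round the stud differs every time and cannot be seen (this point's axes do not tell). The knob's lugs rest on the flats between the slots.
- stud_top (a point): Point on the stud's axis, 89 mm up, its tip. Turned backwards (anticlockwise from above) 0.4 to 1.4 rad from its start, the knob's lugs come over the slots and it drops 10 mm by its own weight if the fingers let it slide down. 0.1 rad on is the middle of the slot, 0.2 rad on a solid wall. Turned forwards on the top, the lugs meet a wall as well.
- stud_low (a point): Point on the stud's axis, 61 mm up, low end of the thread. Forwards (clockwise) from the middle of a slot: about 0.5 rad without load, then the thread draws the knob down about 4 mm in 1 rad against springs, to a solid wall 1.5 rad from the middle of the slot, and holds it there. Free turning takes under 0.05 N m, the springs up to 0.12 N m; over 0.3 N m at a wall is forcing it.
- strap (a joint): How far the strap is pressed down by the knob, m: 0 raised on its spring, about 0.004 with the knob at its stop.
- foot (a joint): How far the strap's rubber foot is pushed back up into the strap by the plate, m: 0 free (the foot is then 1.5 mm clear of the plate until the strap comes down), about 0.0024 with the knob at its stop; spring 0.5 N/mm from 1.5 N.
- plate: Plywood plate 110 x 150 x 8 mm with a bored hole, lying loose on the jig under the strap's foot, against the fences. Origin: centre of its underside.
- steel_block: Bare steel block 35 x 60 x 22 mm resting on the plate; a bystander. Origin: centre of its underside.
- sanding_block: Cork sanding block 56 x 90 x 28 mm on the bench; a bystander. Origin: centre of its underside.
Things that resemble listed ones, but are neither listed nor needed, are in the scene too. There is more than one size of the knob; the one meant has the size given above.

How it is judged (in metres and radians):
On the way:
1. the knob, turned backwards, has dropped off the top of the thread into its start (its underside less than 58 mm above the jig's underside) (z of knob in the frame of jig below 0.058 m), for 0.2 s.
At the end, for the whole second after the job is handed in: Strap pressed down over 3.4 mm (the stop is near 4 mm) and its foot pushed back over 1.5 mm by the plate; knob still, upright (0.08 rad), within 4 mm of the stud's axis, underside less than 52 mm above the jig's; plate within 10 mm of where it was (value of joint strap above 0.0034 m and value of joint foot above 0.0015 m and z of knob in the frame of jig below 0.052 m and horizontal distance between knob and stud below 0.004 m and angle between knob's own z axis and vertical below 0.08 rad and linear speed of knob below 0.01 m/s and distance of plate from where it was at the start of the episode below 0.01 m); the robot touches nothing.
It fails at once if the thread is forced: the knob presses on the thread with more than 40 N in all (contact force between knob and thread above 40 N).
It fails at once if the knob is lifted more than 4 mm off the top of the thread (z of knob in the frame of jig above 0.069 m).
It fails at once if the plate is shifted more than 10 mm (distance of plate from where it was at the start of the episode above 0.01 m).
It fails at once if the steel block or the sanding block is moved more than 15 mm (distance of any of steel_block, sanding_block from where it was at the start of the episode above 0.015 m).
It also fails if it takes over 72 s, if anything falls off the work surface, if the arm or the gripper's body presses on something with over 40 N, if the wrist force passes 120 N, or if a joint passes its speed limit or range.

## Working session

There is one attempt and no reset: what is moved stays moved. The work goes in short steps, Python scripts to look and compute and a shell command to move; the robot and the scene stay as the last step left them, time stands still between calls to the robot, and variables do not carry over. Pictures are saved under pics/ and viewed, at most 10 in all, crops included, and the job is handed in when it is done.

```bash
mkdir -p pics
python3 - <<'E'
from plant import bot
import cv2,numpy as np
o=bot.get_obs()
print({k:np.round(v,3) for k,v in o.items()})
ims=[]
for c in("scene","top"):
    im=bot.capture(c);cv2.imwrite(f"pics/{c}0.png",im[:,:,::-1]);print(c,bot.camera_model(c))
    for t in("knob","jig","strap","stud","plate"):
        print(t,[(round(d["p"],2),np.round(d["pixel"]),int(d["mask"].sum())) for d in bot.outline_of(t,c)])
E
```

```text
{'time': np.float64(0.0), 'joint_positions': array([-1.481,  0.343,  1.525, -0.   ,  1.275, -0.146]), 'dq': array([-0.   ,  0.001, -0.002, -0.001,  0.   ,  0.001]), 'tau': array([ 2.0000e-03, -4.3124e+01, -2.4422e+01,  7.2000e-02,  5.6000e-02,
       -0.0000e+00]), 'tool_pos': array([ 122.617, -510.044,  203.749]), 'tcp_rot': array([-3.14 , -0.   ,  0.236]), 'contact_force': array([-0.006,  0.447,  0.09 ]), 'moment': array([0.017, 0.026, 0.034]), 'finger_force': np.float64(0.0), 'grip_width': np.float64(92.013)}
scene {'fx': 463.9870200820356, 'fy': 463.9870200820356, 'cx': 258.8831875237041, 'cy': 194.09296840332595, 'position': array([-126.31145214,  404.35623282,  667.27891665]), 'orientation': array([-2.19620757, -0.01797377, -2.23900671])}
knob [(0.97, array([215., 199.]), 832), (0.76, array([182., 288.]), 1836), (0.57, array([164., 261.]), 247)]
jig [(0.81, array([214., 236.]), 3883)]
strap [(0.82, array([213., 223.]), 919)]
stud [(0.56, array([215., 233.]), 4210)]
plate [(0.66, array([247., 210.]), 869)]
top {'fx': 352.9041204503589, 'fy': 352.9041204503589, 'cx': 255.7941143257195, 'cy': 185.0540431206881, 'position': array([ 345.05111037, -117.28318827,  955.25091634]), 'orientation': array([-2.95754072,  0.00465127, -1.59177909])}
knob [(0.88, array([154., 230.]), 746), (0.82, array([213., 181.]), 346), (0.69, array([248., 180.]), 1576), (0.45, array([168., 194.]), 166)]
jig [(0.91, array([220., 191.]), 3207)]
strap []
stud [(0.68, array([338., 158.]), 670), (0.56, array([221., 193.]), 3213)]
plate [(0.6, array([247., 181.]), 1606)]
```

View pics/scene0.png

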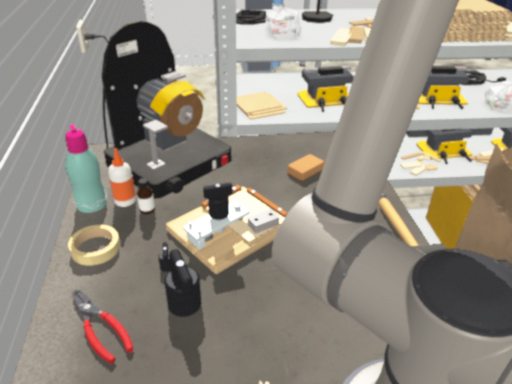

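View pics/top0.png

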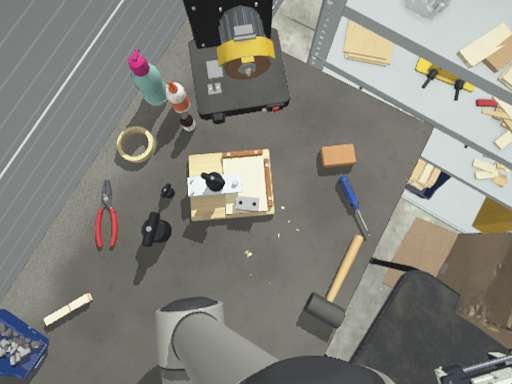

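```bash
cat > h.py <<'E'
from plant import bot
import cv2,numpy as np
from scipy.optimize import minimize
from scipy.spatial.transform import Rotation as R
def proj(P,c):
    m=bot.camera_model(c); p=R.from_euler('xyz',m["orientation"]).inv().apply(np.atleast_2d(P)-m["position"])
    return np.c_[m["fx"]*p[:,0]/p[:,2]+m["cx"],m["fy"]*p[:,1]/p[:,2]+m["cy"]]
def sil(x,y,z,yaw,c,dp=(0,0),S=4):
    im=np.zeros((384*S,512*S),np.uint8)
    a=np.linspace(0,2*np.pi,40)
    sk=np.array([[21*np.cos(t),21*np.sin(t),h] for t in a for h in(0,47)])
    g=np.array([[i*30,j*7,h] for i in(-1,1) for j in(-1,1) for h in(47,72)])
    for P in(sk,g):
        q=proj(R.from_euler('z',yaw).apply(P)+[x,y,z],c)+dp
        cv2.fillConvexPoly(im,cv2.convexHull(np.round((q+.5)*S).astype(np.int32)),1)
    return cv2.resize(im*255,(512,384),interpolation=cv2.INTER_AREA)/255.
E
python3 - <<'E'
from h import *
bot.capture("scene");bot.capture("top")
M={}
for c,px in(("scene",(215,199)),("top",(213,181))):
    ds=bot.outline_of("knob",c); d=min(ds,key=lambda d:np.hypot(*(np.array(d["pixel"])-px)));M[c]=d["mask"].astype(float);print(d["pixel"],d["mask"].sum())
np.savez("m.npz",**M)
def cost(p): return sum(np.abs(sil(p[0]*10,p[1]*10,65,p[2],c,)-M[c]).sum() for c in M)
# start by ray at z=110
from scipy.optimize import least_squares
px=np.array([213,181]);s=least_squares(lambda q:(proj([q[0],q[1],110],"top")[0]-px),[400,0]).x;print(s)
res=[]
for y in np.arange(0,np.pi,np.pi/8):
    r=minimize(cost,[s[0]/10,s[1]/10,y],method="Nelder-Mead",options=dict(initial_simplex=np.array([s[0]/10,s[1]/10,y])+np.array([[0,0,0],[1,0,0],[0,1,0],[0,0,.3]])))
    res.append((r.fun,*r.x))
for r in sorted(res)[:5]:print(np.round(r,3))
b=min(res)
t=[]
for c,(x0,x1,y0,y1) in(("scene",(185,265,170,230)),("top",(175,255,150,210))):
    im=cv2.imread(f"pics/{c}0.png"); s=(sil(b[1]*10,b[2]*10,65,b[3],c)>.5).astype(np.uint8)
    k=cv2.resize(im[y0:y1,x0:x1],None,fx=5,fy=5,interpolation=cv2.INTER_CUBIC); sb=cv2.resize(s[y0:y1,x0:x1],None,fx=5,fy=5,interpolation=cv2.INTER_NEAREST)
    k2=k.copy();cv2.drawContours(k2,cv2.findContours(sb,0,1)[0],-1,(0,0,255),1);t.append(np.hstack([k,k2]))
cv2.imwrite("pics/crop1.png",np.vstack(t))
E
```

```text
[217.4, 197.7] 785
[213.5, 181.9] 301
[514.80714715 -12.34612584]Traceback (most recent call last):
  File "<stdin>", line 13, in <module>
    res = _minimize_neldermead(fun, x0, args, callback, bounds=bounds,
                               **options)
    fxr = func(xr)
    fx = function(np.copy(x), *(wrapper_args + args))
  File "<stdin>", line 7, in cost
  File "<stdin>", line 7, in <genexpr>
  File "h.py", line 14, in sil
    q=proj(R.from_euler('z',yaw).apply(P)+[x,y,z],c)+dp
      ~~~~^^^^^^^^^^^^^^^^^^^^^^^^^^^^^^^^^^^^^^^^^^
  File "h.py", line 6, in proj
    m=bot.camera_model(c); p=R.from_euler('xyz',m["orientation"]).inv().apply(np.atleast_2d(P)-m["position"])
ValueError: time passes only in moves, steps and waits
```

```bash
sed -i 's/^def proj/CM={c:bot.camera_model(c) for c in("scene","top")}\ndef proj/; s/m=bot.camera_model(c);/m=CM[c];/' h.py
cat > fit.py <<'E'
from h import *
M=dict(np.load("m.npz"))
def cost(p): return sum(np.abs(sil(p[0]*10,p[1]*10,65,p[2],c,)-M[c]).sum() for c in M)
s=[514.8,-12.3]
res=[]
for y in np.arange(0,np.pi,np.pi/8):
    r=minimize(cost,[s[0]/10,s[1]/10,y],method="Nelder-Mead",options=dict(maxfev=150,initial_simplex=np.array([s[0]/10,s[1]/10,y])+np.array([[0,0,0],[1,0,0],[0,1,0],[0,0,.3]])))
    res.append((r.fun,*r.x))
for r in sorted(res)[:5]:print(np.round(r,3))
b=min(res)
t=[]
for c,(x0,x1,y0,y1) in(("scene",(185,265,170,230)),("top",(175,255,150,210))):
    im=cv2.imread(f"pics/{c}0.png"); s=(sil(b[1]*10,b[2]*10,65,b[3],c)>.5).astype(np.uint8)
    k=cv2.resize(im[y0:y1,x0:x1],None,fx=5,fy=5,interpolation=cv2.INTER_CUBIC); sb=cv2.resize(s[y0:y1,x0:x1],None,fx=5,fy=5,interpolation=cv2.INTER_NEAREST)
    k2=k.copy();cv2.drawContours(k2,cv2.findContours(sb,0,1)[0],-1,(0,0,255),1);t.append(np.hstack([k,k2]))
cv2.imwrite("pics/crop1.png",np.vstack(t))
E
python3 fit.py
```

```text
[152.09   51.82   -1.062   1.309]
[153.82   51.788  -1.067   4.325]
[154.529  51.857  -1.056   1.198]
[154.624  51.789  -1.046   1.186]
[154.643  51.86   -1.101   1.189]
```

View pics/crop1.png

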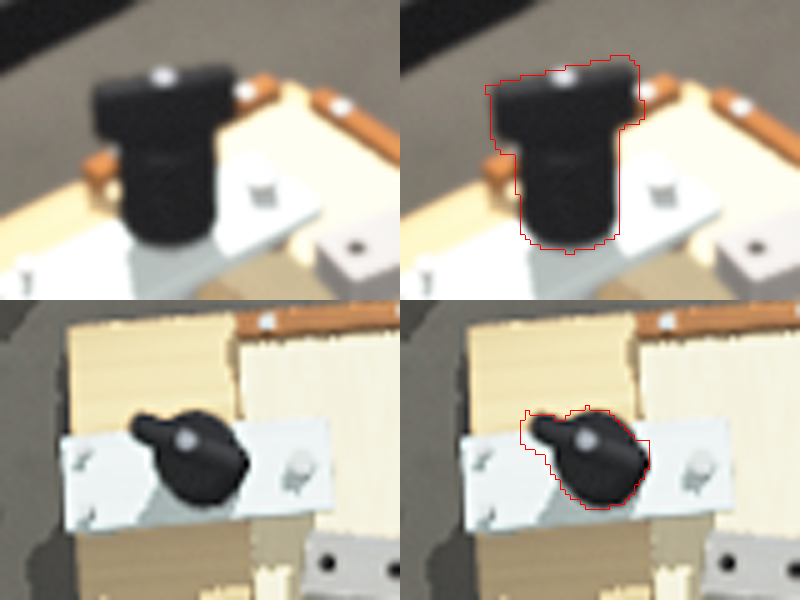

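```bash
cat > fit2.py <<'E'
from h import *
import sys
def fit(tag,s,z0=65,fz=False):
    M={}
    for c,th in(("scene",60),("top",90)):
        g=cv2.cvtColor(cv2.imread(f"pics/{c}{tag}.png"),6).astype(float)
        roi=cv2.dilate((sum(sil(s[0],s[1],65,y,c) for y in np.arange(0,3.1,.3))>.5).astype(np.uint8),np.ones((7,7)))
        M[c]=(np.clip((th+25-g)/50,0,1)*roi,roi)
    def cost(p):
        return sum((roi*(sil(p[0]*10,p[1]*10,z0,p[2],c,(p[3],p[4]) if c=="scene" else (0,0))-m)**2).sum() for c,(m,roi) in M.items())
    best=[]
    for y in(.7,1.0,1.3):
        x=np.array([s[0]/10,s[1]/10,y,0,0]);r=minimize(cost,x,method="Nelder-Mead",options=dict(maxfev=300,initial_simplex=x+np.vstack([np.zeros(5),np.diag([.6,.6,.25,1,1])])))
        best.append((r.fun,*r.x));print(np.round(best[-1],3))
    return min(best)
if __name__=="__main__":
    b=fit("0",(518,-10.6))
    q=b
    print(proj([b[1]*10,b[2]*10,137],"top"),proj([b[1]*10,b[2]*10,137],"scene"))
E
python3 fit2.py
```

```text
[ 2.55057e+02  5.18780e+01 -1.25200e+00  1.08000e+00 -4.10000e-01
 -6.60000e-02]
[ 2.57385e+02  5.18770e+01 -1.16600e+00  1.08300e+00 -7.60000e-02
  2.04000e-01]
[257.164  51.887  -1.243   1.097  -0.302   0.337]
[[211.66358675 177.13962173]] [[217.95787763 184.67807781]]
```

Candidates: the knob on the stud (scene 215,199 / top 213,181), a larger knob on the bench (scene 182,288 / top 154,230), and a small one (scene 164,261 / top 168,194). The crop shows the one on the stud, with its silhouette matching the stated size. Fit: axis at (518.5, -12), grip yaw 1.085.

```bash
python3 -m jog '[[0,0,-40,0,0,0],[40,-31,0,0,0,0],[42,-33,0,0,0,0],[42,-33,0,0,0,0],[42,-33,0,0,0,0],[42,-33,0,0,0,0],[42,-33,0,0,0,0],[42,-33,0,0,0,0],[42,-33,0,0,0,0],[42,-33,0,0,0,0],[42,-33,0,0,0,0],[42,-33,0,0,0,0]]' 50 && python3 -m jog '[[41.5,-30.5,0,0,0,-0.141],[0,0,0,0,0,-0.141],[0,0,0,0,0,-0.141],[0,0,0,0,0,-0.141],[0,0,0,0,0,-0.141],[0,0,0,0,0,-0.144],[0,0,0,0,0,0],[0,0,0,0,0,0]]'
```

```text
time: 2.0
tool_pos: [465.1, -77.3, 244.7]
tcp_rot: [3.141, -0.001, 0.236]
contact_force: [1.0, -1.1, 1.0]
grip_width: 45.7
finger_force: 0.0
time: 2.8
tool_pos: [496.3, -41.1, 244.4]
tcp_rot: [3.142, 0.0, 1.081]
contact_force: [0.8, -0.1, -0.6]
grip_width: 45.9
finger_force: 0.0
```

```bash
python3 -m jog '[[18,3,30,0,0,-0.004],[18.1,2.9,30,0,0,0],[0,0,32,0,0,0],[0,0,0,0,0,0],[0,0,0,0,0,0]]'
python3 - <<'E'
from h import *
t=[]
for c,(x0,x1,y0,y1) in(("scene",(175,275,130,230)),("top",(165,265,130,230))):
    im=bot.capture(c)[:,:,::-1];cv2.imwrite(f"pics/{c}1.png",im);im=im.copy()
    t.append(cv2.resize(im[y0:y1,x0:x1],None,fx=4,fy=4,interpolation=cv2.INTER_CUBIC))
cv2.imwrite("pics/crop2.png",np.hstack(t))
E
```

```text
time: 3.3
tool_pos: [518.4, -12.0, 152.9]
tcp_rot: [-3.141, 0.0, 1.087]
contact_force: [0.5, -0.3, 0.4]
grip_width: 45.9
finger_force: 0.0
```

View pics/crop2.png

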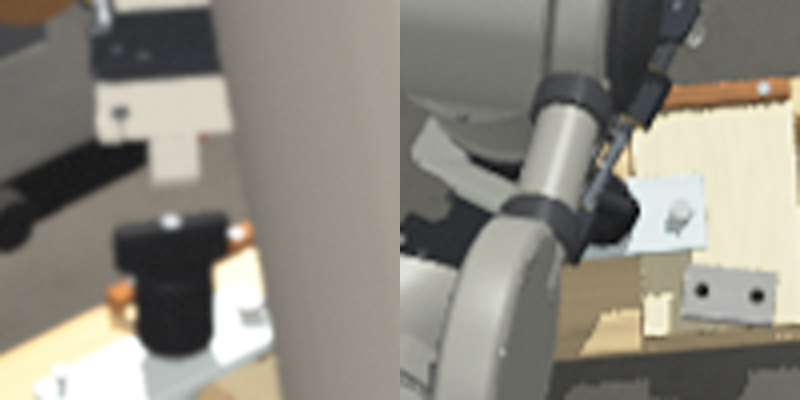

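The crop shows the fingers (scene crop column 172) right over the knob's top dot (170,220). Descending.

```bash
python3 -m jog '[[0,0,12,0,0,0],[0,0,12,0,0,0],[0,0,8,0,0,0],[0,0,5,0,0,0],[0,0,0,0,0,0]]' && python3 -m jog '[[0,0,0,0,0,0],[0,0,0,0,0,0],[0,0,0,0,0,0],[0,0,0,0,0,0]]' 17.5; python3 -c "
from h import *
o=bot.get_obs();print(o['contact_force'],o['moment'],o['time'],o['joint_positions'])"
```

```text
time: 3.9
tool_pos: [517.8, -11.8, 114.4]
tcp_rot: [-3.14, 0.001, 1.089]
contact_force: [0.0, 0.7, 0.2]
grip_width: 46.2
finger_force: 0.0
time: 4.3
tool_pos: [518.5, -11.9, 115.7]
tcp_rot: [3.141, -0.0, 1.089]
contact_force: [-1.1, -0.2, -0.4]
grip_width: 19.1
finger_force: 0.0
[-1.06983199 -0.16483611 -0.39371948] [ 0.0141799  -0.01515996 -0.02537493] 4.3 [-1.70683125e-01  4.20190866e-01  1.67072178e+00 -6.93711019e-05
  1.05000459e+00  3.11354482e-01]
```

```bash
python3 -m jog '[[0,0,0,0,0,0],[0,0,0,0,0,0]]'; python3 -m jog '[[0,0,0,0,0,0],[0,0,0,0,0,0],[0,0,0,0,0,0]]' 16; python3 -c "
from h import *
o=bot.get_obs();print(o['contact_force'],o['moment'],o['time'],o['joint_positions'])"
```

```text
time: 4.5
tool_pos: [518.4, -11.9, 115.5]
tcp_rot: [3.141, 0.0, 1.089]
contact_force: [-0.1, -0.1, 0.4]
grip_width: 16.4
finger_force: 0.0
time: 4.8
tool_pos: [518.3, -11.9, 115.4]
tcp_rot: [3.142, 0.0, 1.089]
contact_force: [-0.2, -0.3, -0.6]
grip_width: 14.9
finger_force: 0.0
[-0.18497875 -0.2873098  -0.60532404] [-0.03330038 -0.05933016  0.02043814] 4.8 [-1.70735571e-01  4.20561018e-01  1.67102735e+00 -1.19114356e-04
  1.04998069e+00  3.11368358e-01]
```

```bash
cat > chk.py <<'E'
from h import *
im=bot.capture("scene");cv2.imwrite("pics/now.png",im[:,:,::-1])
g=cv2.cvtColor(im,7).astype(float)
print("edge",[round(203+np.clip((85+15-g[203:232,c])/30,0,1).cumprod().sum(),1) for c in(209,212,215,218)])
o=bot.get_obs();print("F",np.round(o['contact_force'],1),"M",np.round(o['moment'],3),o['time'],"rot",o['tcp_rot'][2].round(3),"z",o['tool_pos'].round(1),o['finger_force'])
E
python3 chk.py; python3 -m jog '[[0,0,0,0,0,-0.03],[0,0,0,0,0,-0.03],[0,0,0,0,0,-0.03],[0,0,0,0,0,-0.03],[0,0,0,0,0,0]]'; python3 chk.py;python3 -m jog '[[0,0,0,0,0,-0.03],[0,0,0,0,0,-0.03],[0,0,0,0,0,-0.03],[0,0,0,0,0,0]]'; python3 chk.py
```

```text
edge [np.float64(206.7), np.float64(217.3), np.float64(219.0), np.float64(219.0)]
F [-0.2 -0.1 -0.6] M [ 0.034 -0.069 -0.003] 4.85 rot 1.089 z [518.3 -11.9 115.4] 0.0
time: 5.35
tool_pos: [518.3, -11.9, 115.4]
tcp_rot: [3.142, 0.0, 1.21]
contact_force: [0.0, 0.7, 0.0]
grip_width: 14.9
finger_force: 0.0
edge [np.float64(206.7), np.float64(217.1), np.float64(219.0), np.float64(219.0)]
F [1.1 0.3 0.1] M [-0.067 -0.073  0.003] 5.4 rot 1.209 z [518.3 -11.9 115.4] 0.0
time: 5.8
tool_pos: [518.3, -11.9, 115.4]
tcp_rot: [-3.142, 0.0, 1.3]
contact_force: [0.2, -0.3, 0.6]
grip_width: 14.7
finger_force: 0.0
edge [np.float64(206.7), np.float64(217.1), np.float64(219.0), np.float64(219.0)]
F [-0.6  0.5  0.1] M [-0.046 -0.052 -0.009] 5.85 rot 1.299 z [518.3 -11.9 115.4] 0.0
```

```bash
python3 -m jog '[[0,0,0,0,0,-0.03],[0,0,0,0,0,-0.03],[0,0,0,0,0,-0.03],[0,0,0,0,0,-0.03],[0,0,0,0,0,0]]'; python3 chk.py;python3 -m jog '[[0,0,0,0,0,-0.03],[0,0,0,0,0,-0.03],[0,0,0,0,0,-0.03],[0,0,0,0,0,0]]'; python3 chk.py
python3 - <<'E'
import cv2
im=cv2.imread("pics/now.png")[160:235,175:275];cv2.imwrite("pics/crop3.png",cv2.resize(im,None,fx=5,fy=5,interpolation=2))
E
```

```text
time: 6.35
tool_pos: [518.3, -11.9, 115.4]
tcp_rot: [3.142, 0.0, 1.42]
contact_force: [0.9, -0.0, -0.2]
grip_width: 14.6
finger_force: 0.0
edge [np.float64(206.7), np.float64(217.2), np.float64(219.0), np.float64(219.0)]
F [-0.2 -0.5 -0.2] M [-0.049 -0.081  0.039] 6.4 rot 1.419 z [518.3 -11.8 115.4] 0.0
time: 6.8
tool_pos: [518.3, -11.8, 115.4]
tcp_rot: [3.142, 0.0, 1.51]
contact_force: [0.4, 0.1, 0.6]
grip_width: 14.8
finger_force: 0.0
edge [np.float64(206.7), np.float64(217.2), np.float64(219.0), np.float64(219.0)]
F [0.4 0.  0.3] M [-0.054 -0.167  0.013] 6.85 rot 1.509 z [518.3 -11.9 115.4] 0.0
```

View pics/crop3.png

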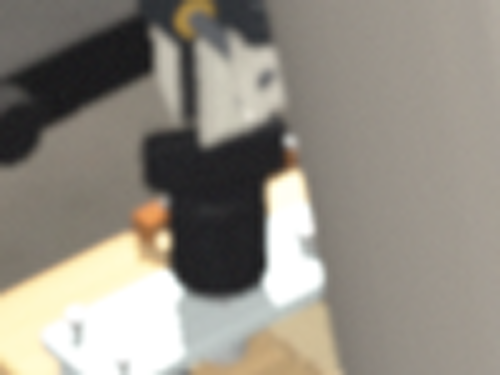

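Fingers straddle the bar (crop 215,140) and the knob is still at its full height (skirt bottom near 218,295). Continuing.

```bash
python3 -m jog '[[0,0,0,0,0,-0.03],[0,0,0,0,0,-0.03],[0,0,0,0,0,-0.03],[0,0,0,0,0,0]]' >/dev/null; python3 chk.py;python3 -m jog '[[0,0,0,0,0,-0.03],[0,0,0,0,0,-0.03],[0,0,0,0,0,-0.03],[0,0,0,0,0,0]]'>/dev/null; python3 chk.py
```

```text
edge [np.float64(206.7), np.float64(217.2), np.float64(219.0), np.float64(219.0)]
F [-1.   0.2 -0.6] M [-0.031 -0.115 -0.013] 7.3 rot 1.599 z [518.3 -11.9 115.4] 0.0
edge [np.float64(206.7), np.float64(217.2), np.float64(219.0), np.float64(219.0)]
F [ 0.1 -0.   0.4] M [-0.029 -0.138 -0.04 ] 7.75 rot 1.689 z [518.3 -11.9 115.4] 0.0
```

```bash
python3 -m jog '[[0,0,0,0,0,-0.03],[0,0,0,0,0,-0.03],[0,0,0,0,0,-0.03],[0,0,0,0,0,0]]' >/dev/null; python3 chk.py
```

```text
edge [np.float64(206.7), np.float64(217.2), np.float64(219.0), np.float64(219.0)]
F [-1.2  0.1  0. ] M [ 0.    -0.127  0.005] 8.2 rot 1.779 z [518.3 -11.9 115.4] 0.0
```

```bash
python3 -m jog '[[0,0,0,0,0,-0.03],[0,0,0,0,0,-0.03],[0,0,0,0,0,-0.03],[0,0,0,0,0,0]]' >/dev/null; python3 chk.py
```

```text
edge [np.float64(206.7), np.float64(217.2), np.float64(219.0), np.float64(219.0)]
F [0.  0.5 0.6] M [-0.021 -0.099  0.033] 8.65 rot 1.869 z [518.4 -11.9 115.4] 0.0
```

```bash
python3 -m jog '[[0,0,0,0,0,-0.03],[0,0,0,0,0,-0.03],[0,0,0,0,0,-0.03],[0,0,0,0,0,0]]' >/dev/null; python3 chk.py
```

```text
edge [np.float64(206.7), np.float64(217.2), np.float64(219.0), np.float64(219.0)]
F [-0.2  0.3  0.4] M [-0.013 -0.15  -0.033] 9.1 rot 1.959 z [518.3 -11.9 115.4] 0.0
```

```bash
python3 -m jog '[[0,0,0,0,0,-0.03],[0,0,0,0,0,-0.03],[0,0,0,0,0,-0.03],[0,0,0,0,0,0]]' >/dev/null; python3 chk.py
python3 - <<'E'
import cv2
im=cv2.imread("pics/now.png")[160:235,175:275];cv2.imwrite("pics/crop4.png",cv2.resize(im,None,fx=5,fy=5,interpolation=2))
E
```

```text
edge [np.float64(206.8), np.float64(217.2), np.float64(219.0), np.float64(219.0)]
F [-0.7  0.8 -0.5] M [ 0.038 -0.109  0.006] 9.55 rot 2.049 z [518.3 -11.8 115.4] 0.0
```

View pics/crop4.png

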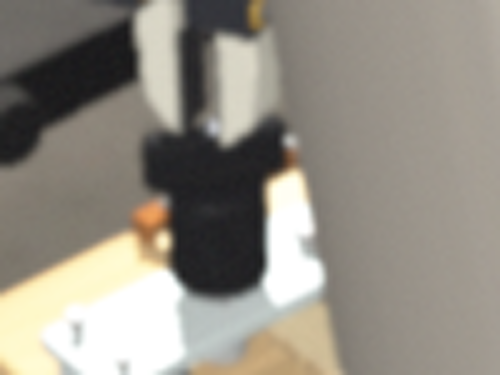

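Run:
```python
from h import *
for z in(153,137,130,125,115,105):print(z,proj([518.3,-11.9,z],"scene").round(1))
for y,z in((1.51,115.4),(2.049,115.4),(1.087,152.9)):
    for s in(1,-1):
        d=np.array([np.sin(y),-np.cos(y),0])*s
        print(y,s,proj(np.array([518.3,-11.9,z])+d*8,"scene").round(1),proj(np.array([518.3,-11.9,z])+d*22,"scene").round(1))
print(bot.get_obs()['time'])
t=[]
for n in("scene1","now"):
    im=cv2.imread(f"pics/{n}.png")[150:226,190:245];t.append(cv2.convertScaleAbs(cv2.resize(im,None,fx=7,fy=7,interpolation=2),alpha=1.6,beta=20))
cv2.imwrite("pics/crop5.png",np.hstack(t))
```

```text
153 [[217.6 178.3]]
137 [[217.8 184.9]]
130 [[218.  187.8]]
125 [[218.  189.8]]
115 [[218.2 193.8]]
105 [[218.4 197.8]]
1.51 1 [[216.2 191.7]] [[212.7 188.4]]
1.51 -1 [[220.2 195.6]] [[223.8 199. ]]
2.049 1 [[214.7 192.6]] [[208.7 190.9]]
2.049 -1 [[221.7 194.6]] [[227.8 196.4]]
1.087 1 [[217.1 176.1]] [[216.3 172.3]]
1.087 -1 [[218.  180.5]] [[218.8 184.5]]
9.55
```

View pics/crop5.png

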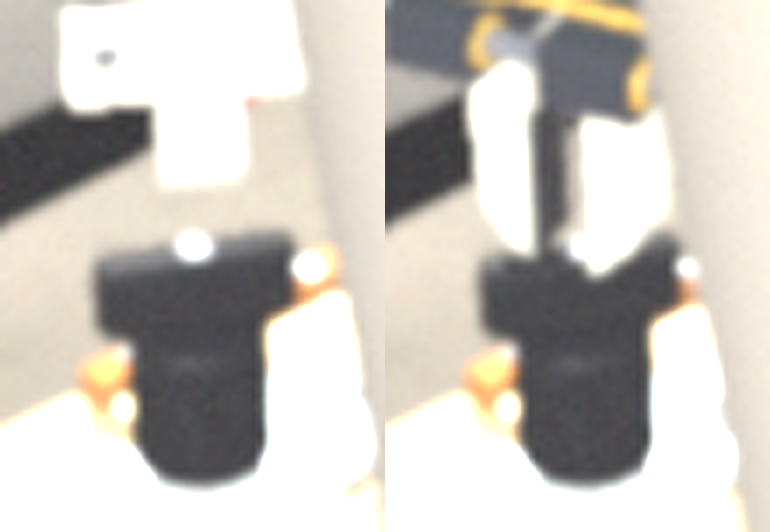

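The crop shows the bar (crop 95–295 wide in both halves) has not turned at all. The fingertips (right half, 520–600, 250–275) are above the bar, so the tips are higher than the reported TCP. I'll lift, open, and measure the tip height.

```bash
python3 -m jog '[[0,0,-10,0,0,0],[0,0,-10,0,0,0],[0,0,0,0,0,0],[0,0,0,0,0,0],[0,0,0,0,0,0]]' 50
python3 - <<'E'
from h import *
print(bot.grip_point_offset)
o=bot.get_obs();p=o['tool_pos'];y=o['tcp_rot'][2];print(o['time'],p,y)
im=bot.capture("scene")[:,:,::-1].copy();cv2.imwrite("pics/scene2.png",im)
x0,y0,f=180,130,7
k=cv2.convertScaleAbs(cv2.resize(im[y0:y0+80,x0:x0+70],None,fx=f,fy=f,interpolation=2),alpha=1.1)
ex=np.array([np.cos(y),np.sin(y),0]);ey=np.array([np.sin(y),-np.cos(y),0])
for dz,col in((0,(0,0,255)),(19,(0,200,0)),(25,(255,0,0))):
  for s in(1,-1):
    for e in(-9.5,9.5):
        q=(proj(p+[0,0,dz]+s*ey*23+e*ex,"scene")[0]+.5-[x0,y0])*f
        cv2.circle(k,tuple(int(v) for v in q),3,col,-1)
cv2.imwrite("pics/crop6.png",k)
E
```

```text
time: 10.05
tool_pos: [518.2, -11.8, 135.3]
tcp_rot: [-3.141, -0.0, 2.049]
contact_force: [-0.4, 0.1, -0.5]
grip_width: 44.7
finger_force: 0.0
18.8
10.05 [518.17431287 -11.8287011  135.3300046 ] 2.048762620137065
```

View pics/crop6.png

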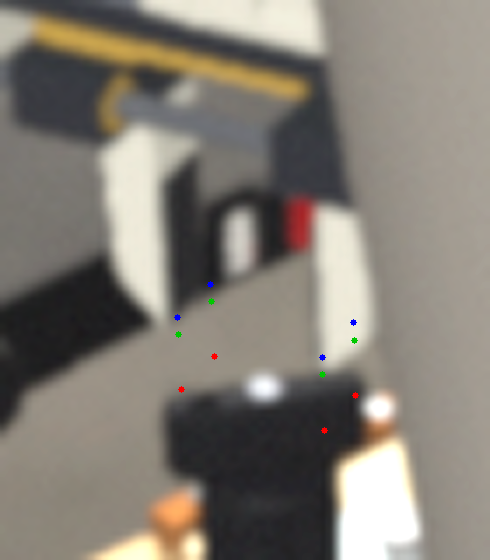

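The true tips sit about 22 mm above the reported TCP (between the green and blue marks), so the reported z must be about 96. Realigning and descending again.

```bash
python3 -m jog '[[0,0,0,0,0,0.137],[0,0,0,0,0,0.137],[0,0,0,0,0,0.137],[0,0,0,0,0,0.137],[0,0,0,0,0,0.137],[0,0,0,0,0,0.137],[0,0,0,0,0,0.138],[0,0,0,0,0,0],[0,0,0,0,0,0]]' && python3 -m jog '[[0,0,10,0,0,0],[0,0,10,0,0,0],[0,0,8,0,0,0],[0,0,6,0,0,0],[0,0,2,0,0,0],[0,0,0,0,0,0],[0,0,0,0,0,0]]'; python3 chk.py;  python3 -m jog '[[0,0,0,0,0,0],[0,0,0,0,0,0],[0,0,0,0,0,0]]' 24; python3 chk.py
```

```text
time: 11.0
tool_pos: [518.2, -11.8, 135.2]
tcp_rot: [-3.141, 0.0, 1.092]
contact_force: [0.2, 0.2, 0.5]
grip_width: 45.7
finger_force: 0.0
time: 11.7
tool_pos: [518.6, -11.9, 99.6]
tcp_rot: [3.141, -0.0, 1.089]
contact_force: [-0.3, -1.1, -0.1]
grip_width: 45.6
finger_force: 0.0
edge [np.float64(206.7), np.float64(217.2), np.float64(219.0), np.float64(219.0)]
F [-0.4 -1.1  1.2] M [-0.069 -0.058 -0.047] 11.75 rot 1.089 z [518.6 -11.9  99.7] 0.0
time: 12.05
tool_pos: [518.4, -11.9, 99.5]
tcp_rot: [3.141, -0.0, 1.089]
contact_force: [0.3, 0.2, 0.5]
grip_width: 26.7
finger_force: 0.0
edge [np.float64(206.7), np.float64(217.2), np.float64(219.0), np.float64(219.0)]
F [0.3 0.  0.4] M [-0.016 -0.095 -0.014] 12.1 rot 1.089 z [518.4 -11.9  99.5] 0.0
```

```bash
python3 -m jog '[[0,0,1.5,0,0,0],[0,0,1.5,0,0,0],[0,0,0,0,0,0]]' 21; python3 chk.py;python3 -m jog '[[0,0,0,0,0,0],[0,0,0,0,0,0]]' 19 | grep width; python3 chk.py
python3 - <<'E'
import cv2
im=cv2.imread("pics/now.png")[150:226,190:245];cv2.imwrite("pics/crop7.png",cv2.convertScaleAbs(cv2.resize(im,None,fx=7,fy=7,interpolation=2),alpha=1.2,beta=20))
E
```

```text
time: 12.4
tool_pos: [518.1, -11.8, 96.1]
tcp_rot: [-3.141, 0.0, 1.089]
contact_force: [-0.7, -0.8, -0.5]
grip_width: 19.1
finger_force: 0.0
edge [np.float64(206.7), np.float64(217.2), np.float64(219.0), np.float64(219.0)]
F [ 0.4 -0.3  0.5] M [-0.062 -0.057  0.033] 12.45 rot 1.089 z [518.2 -11.8  96.2] 0.0
grip_width: 17.5
edge [np.float64(206.7), np.float64(217.2), np.float64(219.0), np.float64(219.0)]
F [-0.1 -0.7 -0.3] M [-0.044 -0.057 -0.02 ] 12.7 rot 1.089 z [518.3 -11.8  96.4] 0.04469206225621747
```

View pics/crop7.png

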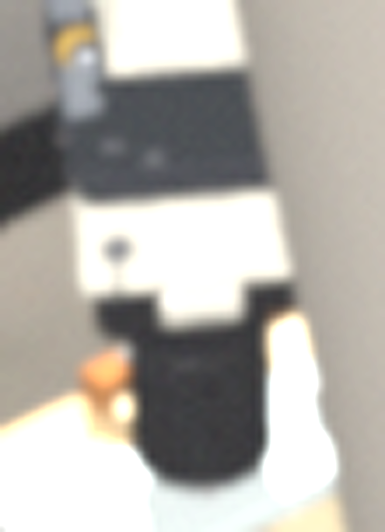

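The near finger now covers the bar's front (crop 160–245, down to row 325), so the bar is straddled. Closing a little more.

```bash
python3 -m jog '[[0,0,0,0,0,0],[0,0,0,0,0,0]]' 17.5 | grep width; python3 chk.py;python3 -m jog '[[0,0,0,0,0,0],[0,0,0,0,0,0]]' 16 | grep width; python3 chk.py
```

```text
grip_width: 16.0
edge [np.float64(206.7), np.float64(217.2), np.float64(219.0), np.float64(219.0)]
F [-0.1 -0.2  0.3] M [0.039 0.003 0.045] 12.95 rot 1.089 z [518.3 -11.8  96.4] 0.3489444397200714
grip_width: 14.8
edge [np.float64(212.4), np.float64(217.2), np.float64(219.0), np.float64(219.0)]
F [0.4 0.3 0.1] M [ 0.104 -0.043  0.057] 13.2 rot 1.089 z [518.3 -11.8  96.4] 1.4730658382177353
```

```bash
cat >> chk.py <<'E'
r=g[191:196].mean(0);print("bar L/R", [round(x,1) for x in (215-np.clip((90+15-r[195:215])/30,0,1)[::1].sum(), 224+np.clip((100-r[224:240])/30,0,1).cumprod().sum())])
E
python3 chk.py
python3 -m jog '[[0,0,0,0,0,-0.03],[0,0,0,0,0,-0.03],[0,0,0,0,0,-0.03],[0,0,0,0,0,-0.03],[0,0,0,0,0,0]]' 17|grep width; python3 chk.py;python3 -m jog '[[0,0,0,0,0,-0.03],[0,0,0,0,0,-0.03],[0,0,0,0,0,-0.03],[0,0,0,0,0,0]]' |grep width; python3 chk.py
```

```text
edge [np.float64(211.7), np.float64(217.2), np.float64(219.0), np.float64(219.0)]
F [-0.6  1.   0.8] M [ 0.045 -0.039  0.008] 13.25 rot 1.089 z [518.4 -11.8  96.4] 1.5894928202033043
bar L/R [np.float64(208.1), np.float64(224.0)]
grip_width: 15.5
edge [np.float64(213.8), np.float64(217.2), np.float64(218.9), np.float64(219.0)]
F [0.4 0.1 0.4] M [-0.022 -0.027 -0.02 ] 13.8 rot 1.209 z [518.3 -11.9  96.4] 0.05408016733781551
bar L/R [np.float64(209.8), np.float64(224.0)]
grip_width: 15.4
edge [np.float64(209.5), np.float64(217.2), np.float64(219.0), np.float64(219.0)]
F [-0.4 -0.5 -0.4] M [-0.064 -0.04  -0.036] 14.25 rot 1.299 z [518.4 -11.9  96.4] 0.21582654922895017
bar L/R [np.float64(205.8), np.float64(224.0)]
```

```bash
python3 -m jog '[[0,0,0,0,0,-0.03],[0,0,0,0,0,-0.03],[0,0,0,0,0,-0.03],[0,0,0,0,0,0]]' |grep width; python3 chk.py;python3 -m jog '[[0,0,0,0,0,-0.03],[0,0,0,0,0,-0.03],[0,0,0,0,0,-0.03],[0,0,0,0,0,0]]' |grep width; python3 chk.py
```

```text
grip_width: 15.5
edge [np.float64(213.8), np.float64(217.9), np.float64(219.0), np.float64(219.0)]
F [-0.2  0.1  0.7] M [-0.036 -0.121  0.074] 14.7 rot 1.389 z [518.4 -11.9  96.4] 0.2291264482482802
bar L/R [np.float64(204.1), np.float64(224.0)]
grip_width: 15.9
edge [np.float64(208.2), np.float64(217.2), np.float64(219.0), np.float64(219.0)]
F [0.4 0.6 1. ] M [-0.055 -0.039 -0.027] 15.15 rot 1.479 z [518.3 -11.9  96.4] 0.3501310582214501
bar L/R [np.float64(203.8), np.float64(224.0)]
```

```bash
python3 -m jog '[[0,0,0,0,0,-0.03],[0,0,0,0,0,-0.03],[0,0,0,0,0,-0.03],[0,0,0,0,0,0]]' |grep width; python3 chk.py
```

```text
grip_width: 15.7
edge [np.float64(211.5), np.float64(217.2), np.float64(218.9), np.float64(219.0)]
F [ 0.3 -0.1 -0.7] M [-0.073 -0.1   -0.01 ] 15.6 rot 1.569 z [518.4 -11.9  96.4] 0.2920404857650283
bar L/R [np.float64(203.9), np.float64(224.0)]
```

```bash
python3 -m jog '[[0,0,0,0,0,-0.03],[0,0,0,0,0,-0.03],[0,0,0,0,0,-0.03],[0,0,0,0,0,0]]' |grep width; python3 chk.py
```

```text
grip_width: 15.8
edge [np.float64(212.0), np.float64(217.8), np.float64(219.0), np.float64(219.0)]
F [-0.  -0.2  0.3] M [-0.065 -0.099  0.006] 16.05 rot 1.659 z [518.4 -11.9  96.4] 0.28306980879278854
bar L/R [np.float64(204.3), np.float64(224.0)]
```

```bash
python3 -m jog '[[0,0,0,0,0,-0.03],[0,0,0,0,0,-0.03],[0,0,0,0,0,-0.03],[0,0,0,0,0,0]]' |grep width; python3 chk.py
```

```text
grip_width: 15.8
edge [np.float64(211.7), np.float64(217.2), np.float64(218.9), np.float64(219.0)]
F [-0.1  0.1  0.6] M [-0.035 -0.08  -0.028] 16.5 rot 1.749 z [518.3 -11.8  96.4] 0.2810688377576298
bar L/R [np.float64(204.8), np.float64(224.0)]
```

```bash
python3 -m jog '[[0,0,0,0,0,-0.03],[0,0,0,0,0,-0.03],[0,0,0,0,0,-0.03],[0,0,0,0,0,0]]' |grep width; python3 chk.py
```

```text
grip_width: 15.7
edge [np.float64(209.7), np.float64(217.2), np.float64(219.0), np.float64(219.0)]
F [-0.3  0.2 -0.3] M [ 0.021 -0.095 -0.016] 16.95 rot 1.839 z [518.3 -11.9  96.4] 0.2858574882338871
bar L/R [np.float64(205.7), np.float64(224.0)]
```

```bash
python3 -m jog '[[0,0,0,0,0,-0.03],[0,0,0,0,0,-0.03],[0,0,0,0,0,-0.03],[0,0,0,0,0,0]]' |grep width; python3 chk.py
```

```text
grip_width: 15.7
edge [np.float64(209.6), np.float64(217.2), np.float64(219.0), np.float64(219.0)]
F [ 0.2 -0.2  0.7] M [-0.008 -0.148  0.036] 17.4 rot 1.929 z [518.4 -11.9  96.4] 0.2908088363619754
bar L/R [np.float64(206.4), np.float64(224.0)]
```

```bash
python3 -m jog '[[0,0,0,0,0,-0.03],[0,0,0,0,0,-0.03],[0,0,0,0,0,-0.03],[0,0,0,0,0,0]]' |grep width; python3 chk.py
```

```text
grip_width: 15.5
edge [np.float64(209.6), np.float64(217.2), np.float64(219.0), np.float64(219.0)]
F [-0.4  0.5  0.1] M [ 0.004 -0.118  0.043] 17.85 rot 2.019 z [518.4 -11.9  96.4] 0.30574272514058976
bar L/R [np.float64(207.4), np.float64(224.0)]
```

```bash
python3 -m jog '[[0,0,0,0,0,-0.03],[0,0,0,0,0,-0.03],[0,0,0,0,0,-0.03],[0,0,0,0,0,0]]' |grep width; python3 chk.py
```

```text
grip_width: 15.5
edge [np.float64(213.7), np.float64(217.9), np.float64(219.0), np.float64(219.0)]
F [ 0.5 -1.   0.1] M [ 0.026 -0.165 -0.052] 18.3 rot 2.109 z [518.4 -11.9  96.4] 0.13412314696779504
bar L/R [np.float64(208.6), np.float64(224.0)]
```

```bash
python3 -m jog '[[0,0,0,0,0,-0.03],[0,0,0,0,0,-0.03],[0,0,0,0,0,-0.03],[0,0,0,0,0,0]]' |grep width; python3 chk.py
```

```text
grip_width: 15.6
edge [np.float64(214.0), np.float64(218.0), np.float64(219.0), np.float64(219.0)]
F [ 0.3 -0.4 -0.2] M [-0.014 -0.177 -0.06 ] 18.75 rot 2.199 z [518.3 -11.9  96.4] 0.28944480915015447
bar L/R [np.float64(210.1), np.float64(224.0)]
```

```bash
python3 -m jog '[[0,0,0,0,0,-0.03],[0,0,0,0,0,-0.03],[0,0,0,0,0,-0.03],[0,0,0,0,0,0]]' |grep width; python3 chk.py
```

```text
grip_width: 15.3
edge [np.float64(206.7), np.float64(221.8), np.float64(223.0), np.float64(223.1)]
F [0.2 0.  1.2] M [-0.015 -0.225  0.019] 19.2 rot 2.289 z [518.3 -11.9  96.4] 0.1659275684505701
bar L/R [np.float64(213.0), np.float64(224.0)]
```

```bash
python3 -m jog '[[0,0,0,0,0,-0.03],[0,0,0,0,0,-0.03],[0,0,0,0,0,-0.03],[0,0,0,0,0,0]]' |grep width; python3 chk.py
```

```text
grip_width: 15.7
edge [np.float64(206.7), np.float64(221.6), np.float64(223.0), np.float64(223.0)]
F [-0.6 -1.4  0.2] M [-0.01  -0.126 -0.004] 19.65 rot 2.379 z [518.4 -11.9  96.4] 0.16474091447889805
bar L/R [np.float64(213.0), np.float64(224.0)]
```

```bash
python3 -m jog '[[0,0,0,0,0,-0.03],[0,0,0,0,0,-0.03],[0,0,0,0,0,0]]' |grep width; python3 chk.py
```

```text
grip_width: 15.7
edge [np.float64(207.0), np.float64(220.0), np.float64(222.5), np.float64(223.0)]
F [-0.3 -0.3 -0.3] M [-0.022 -0.158  0.025] 20.0 rot 2.439 z [518.4 -11.9  96.4] 0.18570531159639359
bar L/R [np.float64(213.0), np.float64(224.0)]
```

It dropped (skirt edge 4 px down, about 10 mm). Back off, follow it down, then forward.

```bash
python3 -m jog '[[0,0,0,0,0,0.03],[0,0,0,0,0,0.03],[0,0,0,0,0,0.03],[0,0,2,0,0,0],[0,0,2,0,0,0],[0,0,2,0,0,0],[0,0,2,0,0,0],[0,0,0,0,0,0]]' ; python3 chk.py; python3 -m jog '[[0,0,0,0,0,0.04],[0,0,0,0,0,0.04],[0,0,0,0,0,0.04],[0,0,0,0,0,0.04],[0,0,0,0,0,0]]' |grep width; python3 chk.py
```

```text
time: 20.8
tool_pos: [518.1, -11.8, 88.0]
tcp_rot: [-3.141, -0.0, 2.349]
contact_force: [0.2, -0.1, 0.1]
grip_width: 15.9
finger_force: 0.1
edge [np.float64(206.7), np.float64(221.1), np.float64(222.5), np.float64(223.0)]
F [-0.2 -0.7  1. ] M [-0.036 -0.117 -0.019] 20.85 rot 2.349 z [518.2 -11.8  88.2] 0.1105069974437356
bar L/R [np.float64(213.0), np.float64(224.0)]
grip_width: 15.7
edge [np.float64(211.9), np.float64(222.0), np.float64(223.0), np.float64(223.0)]
F [-0.1 -0.2 -0. ] M [-0.017 -0.122  0.002] 21.4 rot 2.19 z [518.4 -11.8  88.4] 0.036247625366740976
bar L/R [np.float64(212.2), np.float64(224.0)]
```

```bash
python3 -m jog '[[0,0,0,0,0,0.04],[0,0,0,0,0,0.04],[0,0,0,0,0,0.04],[0,0,0,0,0,0.04],[0,0,0,0,0,0]]' |grep width; python3 chk.py;python3 -m jog '[[0,0,0,0,0,0.04],[0,0,0,0,0,0.04],[0,0,0,0,0,0.04],[0,0,0,0,0,0.04],[0,0,0,0,0,0]]' |grep width; python3 chk.py
```

```text
grip_width: 15.7
edge [np.float64(214.3), np.float64(221.9), np.float64(223.0), np.float64(223.0)]
F [0.4 0.3 0.7] M [ 0.016 -0.149  0.003] 21.95 rot 2.03 z [518.4 -11.8  88.4] 0.06777024347229599
bar L/R [np.float64(212.0), np.float64(224.0)]
grip_width: 15.7
edge [np.float64(214.4), np.float64(221.8), np.float64(223.0), np.float64(223.0)]
F [ 0.5 -0.5  0.4] M [ 0.004 -0.147 -0.01 ] 22.5 rot 1.871 z [518.4 -11.8  88.5] 0.06314757084510347
bar L/R [np.float64(211.0), np.float64(224.0)]
```

```bash
python3 -m jog '[[0,0,0,0,0,0.04],[0,0,0,0,0,0.04],[0,0,0,0,0,0.04],[0,0,0,0,0,0]]' |grep width; python3 chk.py
```

```text
grip_width: 15.8
edge [np.float64(214.4), np.float64(221.9), np.float64(222.9), np.float64(223.0)]
F [0.2 0.2 0.6] M [-0.037 -0.165  0.02 ] 22.95 rot 1.751 z [518.4 -11.8  88.4] 0.08115458098473027
bar L/R [np.float64(210.5), np.float64(224.0)]
```

```bash
python3 -m jog '[[0,0,0,0,0,0.04],[0,0,0,0,0,0.04],[0,0,0,0,0,0.04],[0,0,0,0,0,0]]' |grep width; python3 chk.py
```

```text
grip_width: 15.6
edge [np.float64(214.3), np.float64(221.9), np.float64(222.8), np.float64(223.0)]
F [ 0.1  0.  -0. ] M [-0.043 -0.082  0.019] 23.4 rot 1.631 z [518.3 -11.9  88.4] 0.12310329446336254
bar L/R [np.float64(208.7), np.float64(224.0)]
```

```bash
python3 -m jog '[[0,0,0,0,0,0.04],[0,0,0,0,0,0.04],[0,0,0,0,0,0.04],[0,0,0,0,0,0]]' |grep width; python3 chk.py
```

```text
grip_width: 15.5
edge [np.float64(213.4), np.float64(222.0), np.float64(223.0), np.float64(223.0)]
F [-1.  -1.4 -0.4] M [-0.11  -0.074  0.054] 23.85 rot 1.511 z [518.2 -11.9  88.3] 1.383823217911413
bar L/R [np.float64(206.3), np.float64(224.0)]
```

```bash
python3 -m jog '[[0,0,0,0,0,0.04],[0,0,0,0,0,0.04],[0,0,0,0,0,0.04],[0,0,0,0,0,0]]' |grep width; python3 chk.py
```

```text
grip_width: 16.0
edge [np.float64(209.4), np.float64(221.8), np.float64(223.0), np.float64(223.0)]
F [ 0.1 -1.1 -3.7] M [-0.241 -0.024  0.07 ] 24.3 rot 1.391 z [517.9 -11.9  88. ] 3.4637615812243894
bar L/R [np.float64(206.2), np.float64(224.0)]
```

```bash
python3 -m jog '[[0,0,0.3,0,0,0.04],[0,0,0.3,0,0,0.04],[0,0,0.3,0,0,0.04],[0,0,0,0,0,0]]' |grep width; python3 chk.py
```

```text
grip_width: 15.7
edge [np.float64(209.3), np.float64(222.0), np.float64(223.0), np.float64(223.5)]
F [-0.5 -2.  -3.2] M [-0.325  0.086  0.048] 24.75 rot 1.271 z [518.  -11.9  87.2] 3.2666894450085238
bar L/R [np.float64(209.5), np.float64(224.0)]
```

```bash
python3 -m jog '[[0,0,0.2,0,0,0.04],[0,0,0.2,0,0,0.04],[0,0,0.2,0,0,0.04],[0,0,0,0,0,0]]' |grep width; python3 chk.py
```

```text
grip_width: 15.7
edge [np.float64(211.1), np.float64(222.0), np.float64(223.0), np.float64(223.4)]
F [-1.1 -1.  -3.3] M [-0.306  0.114  0.014] 25.2 rot 1.151 z [518.1 -11.9  86.8] 2.903107784804888
bar L/R [np.float64(215.0), np.float64(224.0)]
```

```bash
python3 -m jog '[[0,0,0.2,0,0,0.04],[0,0,0.2,0,0,0.04],[0,0,0,0,0,0]]' |grep width; python3 chk.py
```

```text
grip_width: 15.5
edge [np.float64(211.9), np.float64(222.0), np.float64(223.1), np.float64(223.5)]
F [-0.7 -1.  -2.7] M [-0.254  0.108  0.07 ] 25.55 rot 1.071 z [518.2 -11.9  86.5] 3.4213638229994103
bar L/R [np.float64(215.0), np.float64(224.0)]
```

```bash
python3 -m jog '[[0,0,0.2,0,0,0.04],[0,0,0.2,0,0,0.04],[0,0,0.2,0,0,0.04],[0,0,0,0,0,0]]' |grep width; python3 chk.py
```

```text
grip_width: 15.9
edge [np.float64(209.8), np.float64(222.3), np.float64(223.6), np.float64(223.9)]
F [-2.  -2.5 -2.9] M [-0.401  0.227  0.061] 26.0 rot 0.951 z [518.2 -11.9  85.8] 4.627752931555733
bar L/R [np.float64(215.0), np.float64(224.0)]
```

```bash
python3 -m jog '[[0,0,0.2,0,0,0.04],[0,0,0.2,0,0,0.04],[0,0,0.2,0,0,0.03],[0,0,0,0,0,0]]' |grep width; python3 chk.py
```

```text
grip_width: 16.0
edge [np.float64(209.8), np.float64(222.8), np.float64(223.9), np.float64(224.0)]
F [-2.3 -1.  -1.9] M [-0.369  0.276  0.154] 26.45 rot 0.841 z [518.2 -11.9  85.3] 5.69678041851148
bar L/R [np.float64(215.0), np.float64(224.0)]
```

```bash
python3 -m jog '[[0,0,0.2,0,0,0.03],[0,0,0.2,0,0,0.03],[0,0,0,0,0,0]]' |grep width; python3 chk.py
```

```text
grip_width: 15.9
edge [np.float64(209.9), np.float64(222.9), np.float64(224.0), np.float64(224.0)]
F [-2.2 -2.  -1.1] M [-0.411  0.285  0.091] 26.8 rot 0.781 z [518.2 -11.9  84.9] 5.962052318500355
bar L/R [np.float64(215.0), np.float64(224.0)]
```

```bash
python3 -m jog '[[0,0,0.2,0,0,0.03],[0,0,0.2,0,0,0.03],[0,0,0,0,0,0]]' |grep width; python3 chk.py
```

```text
grip_width: 15.6
edge [np.float64(210.0), np.float64(223.0), np.float64(224.0), np.float64(224.2)]
F [-2.9 -1.3 -1.8] M [-0.416  0.376  0.156] 27.15 rot 0.721 z [518.3 -11.9  84.5] 5.382291002897546
bar L/R [np.float64(215.0), np.float64(224.0)]
```

```bash
python3 -m jog '[[0,0,0.2,0,0,0.03],[0,0,0.2,0,0,0.03],[0,0,0,0,0,0]]' |grep width; python3 chk.py
```

```text
grip_width: 15.4
edge [np.float64(212.2), np.float64(223.0), np.float64(224.0), np.float64(224.3)]
F [-2.9 -0.8  2. ] M [-0.43   0.462  0.209] 27.5 rot 0.661 z [518.4 -11.9  84.3] 7.71951430127956
bar L/R [np.float64(215.0), np.float64(230.9)]
```

```bash
python3 -m jog '[[0,0,0,0,0,0.02],[0,0,0,0,0,0.02],[0,0,0,0,0,0]]' |grep width; python3 chk.py
```

```text
grip_width: 15.8
edge [np.float64(209.7), np.float64(223.0), np.float64(224.0), np.float64(224.6)]
F [-3.  -3.3  3. ] M [-0.455  0.584  0.372] 27.85 rot 0.619 z [518.3 -11.9  84.2] 12.50527743017301
bar L/R [np.float64(215.0), np.float64(230.8)]
```

Torque climbed sharply (0.37 N m), so this is the stop. Back off, open, retreat and inspect.

```bash
python3 -m jog '[[0,0,0,0,0,-0.03],[0,0,0,0,0,-0.03],[0,0,0,0,0,-0.03],[0,0,0,0,0,0]]' |grep width; python3 chk.py; python3 -m jog '[[0,0,0,0,0,0],[0,0,0,0,0,0],[0,0,0,0,0,0],[0,0,0,0,0,0],[0,0,-10,0,0,0],[0,0,-25,0,0,0],[0,0,-35,0,0,0],[0,0,-40,0,0,0],[0,0,0,0,0,0],[0,0,0,0,0,0]]' 50; python3 chk.py; cp pics/now.png pics/scene3.png
```

```text
grip_width: 15.4
edge [np.float64(208.1), np.float64(223.0), np.float64(224.0), np.float64(224.5)]
F [0.  0.4 0.3] M [ 0.025  0.053 -0.021] 28.3 rot 0.709 z [518.7 -11.6  84.1] 0.2709837095699186
bar L/R [np.float64(215.0), np.float64(224.0)]
time: 29.3
tool_pos: [518.8, -11.9, 195.5]
tcp_rot: [3.139, -0.002, 0.709]
contact_force: [0.2, 0.1, -0.9]
grip_width: 45.7
finger_force: 0.0
edge [np.float64(207.4), np.float64(223.0), np.float64(224.0), np.float64(224.6)]
F [-0.7 -0.5 -1.1] M [-0.016  0.005 -0.039] 29.35 rot 0.709 z [518.  -11.8 194.2] 0.0
bar L/R [np.float64(203.6), np.float64(230.8)]
```

Run:
```python
from h import *
def run(n,y0s,z0):
    g=cv2.cvtColor(cv2.imread(f"pics/{n}.png"),6).astype(float)
    roi=np.zeros((384,512));roi[178:230,195:240]=1
    m=np.clip((85-g)/50,0,1)*roi
    c=lambda p:((sil(p[2]*10+518.4,-12+p[3]*10,p[0]*10,p[1],"scene")-m)**2*roi).sum()
    out=[]
    for y in y0s:
        x=np.array([z0/10,y,0,0]);r=minimize(c,x,method="Nelder-Mead",options=dict(maxfev=250,initial_simplex=x+np.vstack([np.zeros(4),np.diag([.5,.2,.2,.2])])));out.append((r.fun,*r.x))
    print(n,np.round(sorted(out)[0],3),np.round(sorted(out)[1],3))
run("scene0",(.8,1.1,1.4),65);run("scene1",(.8,1.1,1.4),65);run("scene3",(.3,.6,.9,1.2),51)
for t in("plate","steel_block","sanding_block"):
    bot
im=cv2.imread("pics/scene3.png");cv2.imwrite("pics/crop8.png",cv2.resize(im[160:260,150:300],None,fx=5,fy=5,interpolation=2))
```

```text
scene0 [32.509 -3.387  1.206 10.883 -6.832] [151.51    5.298   1.605   1.256  -0.616]
scene1 [33.02  -3.198  1.208 10.75  -6.735] [152.07    5.189   1.656   1.284  -0.623]
scene3 [1.80323e+02 4.70700e+00 3.00000e-01 3.05000e-01 1.46000e-01] [1.80559e+02 4.79100e+00 2.94000e-01 2.64000e-01 1.64000e-01]
```

View pics/crop8.png

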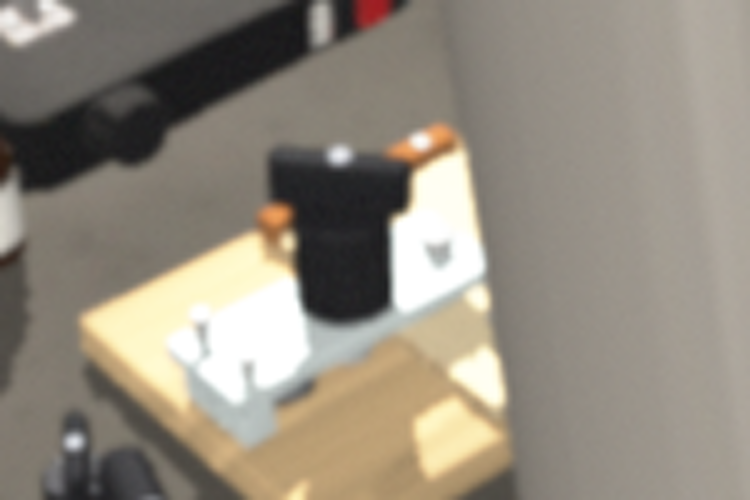

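The picture shows the knob upright and seated low on the strap (crop 340,310), with the plate and fences in place. One quick numeric check of the descent and the bystanders follows.

Run:
```python
from h import *
for n,(r0,r1) in(("scene0",(181,190)),("scene3",(186,196))):
    g=cv2.cvtColor(cv2.imread(f"pics/{n}.png"),6).astype(float)[r0:r1,212:224]
    w=np.clip(g-110,0,None);w[:, :]*=1
    yy,xx=np.mgrid[r0:r1,212:224];
    k=np.unravel_index(g[2:-2,2:-2].argmax(),g[2:-2,2:-2].shape);m=np.hypot(yy-r0-k[0]-2,xx-212-k[1]-2)<3.2
    print(n,(w*m*yy).sum()/(w*m).sum(),(w*m*xx).sum()/(w*m).sum())
for z in(137,127,123,122):print(z,proj([518.4,-12,z],"scene"))
for t in("steel_block","sanding_block"):
    print(t,[(round(d["p"],2),np.round(d["pixel"])) for d in bot.outline_of(t,"scene")])
d=cv2.absdiff(cv2.imread("pics/scene0.png"),cv2.imread("pics/scene3.png")).max(2)
print("change at sanding block",d[150:182,285:312].max(),"bench left",d[200:360,60:160].mean().round(1))
print(bot.get_obs()['time'])
```

```text
scene0 184.39599170697997 217.13407049067035
scene3 189.99635258358663 217.42613981762918
137 [[217.85045155 184.85330603]]
127 [[218.01815897 188.93413186]]
123 [[218.08465539 190.55218987]]
122 [[218.10122762 190.95544199]]
steel_block []
sanding_block []
change at sanding block 99 bench left 1.5
29.45
```

The descent measures about 13.8 mm, so the underside is about 51 mm up, as expected at the stop. Handing in.

```bash
python3 -c "
from plant import bot
print(bot.close_job())"
```

```text
the job is handed in; nothing more can be done
None
```

I handed the job in at about 29.5 s. The knob was turned back until it dropped about 10 mm into the thread, then forward to its stop, and the image puts its underside about 51 mm above the jig's; the torque briefly read 0.37 N m at the stop, over the 0.3 N m guide. Strap, foot and thread force could not be read directly, and the arm hid the sanding block in the last picture.

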